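# Slide the treat tubs into the gated rack, tabs outward

## Task

Slide the rack's gate fully open, then put away every tub on the counter: slide each one under the lips from the rack's open end, its lid tab pointing out towards that end, until the first is fully home against the end stop and each of the others is up against the one before. When they are all in, slide the gate fully shut, and leave the other things on the counter where they are.

Things in the scene. Friction and masses are not known exactly. Their poses are not given: they have to be found in the camera images.
- rack: fixed wooden rack; origin on the counter under its middle, z up. A track without floor (tubs slide on the counter) runs along its y from the end stop (inner face y = -152 mm, 34 mm high) to the open mouth at y = +146 mm; rails' inner faces at x = +-42 mm. Tubs pushed home against the stop and each other have centres at y = -117, -47, +23, +93 mm: it takes four
- rack_out (a point): point on the counter on the track's centre line, out beyond the mouth, at y = +300 mm in the rack's frame. Lips on the track's rails overhang inward to x = +-31 mm in that frame, underside 13 mm and top 21 mm above the counter, so a tub's foot gets under them only from the mouth
- gate (a joint): sliding gate across the rack's mouth, m: 0 = shut, 0.100 = fully open; slides level along the rack's -x (towards the robot), needs about 2 N, stays where left. Panel 100 mm (x) x 10 mm (y) at y = 156 mm in the rack's frame, 2 to 40 mm above the counter, centred across the mouth when shut; its guide is 16 mm high, to x = -164 mm
- gate_grip (a point): point in the gate's upright dark wooden grip block, on its axis, 90 mm above the counter; moves with the gate. The block is 18 mm (rack's x) x 34 mm (rack's y), from 40 to 104 mm above the counter
- tub_a_mid (a point): lidded tub (all alike), this point at its centre, 51 mm up; z up. mm: foot plate 70 (x) x 76 (y) x 8; white body 52 x 52 up to 62; grey lid 54 x 58 from 62 to 70; on it an upright grip fin 46 (x) x 18 (y), from 70 to 102, to be pinched across y. A 30 wide tab sticks out of the lid on the +x side only, to x = 40: +x is where the tab points. 0.2 to 0.4 kg; starts upright, any yaw
- tub_b_mid (a point): lidded tub (all alike), this point at its centre, 51 mm up; z up. mm: foot plate 70 (x) x 76 (y) x 8; white body 52 x 52 up to 62; grey lid 54 x 58 from 62 to 70; on it an upright grip fin 46 (x) x 18 (y), from 70 to 102, to be pinched across y. A 30 wide tab sticks out of the lid on the +x side only, to x = 40: +x is where the tab points. 0.2 to 0.4 kg; starts upright, any yaw
- tub_c_mid (a point): lidded tub (all alike), this point at its centre, 51 mm up; z up. mm: foot plate 70 (x) x 76 (y) x 8; white body 52 x 52 up to 62; grey lid 54 x 58 from 62 to 70; on it an upright grip fin 46 (x) x 18 (y), from 70 to 102, to be pinched across y. A 30 wide tab sticks out of the lid on the +x side only, to x = 40: +x is where the tab points. 0.2 to 0.4 kg; starts upright, any yaw
- tub_d_mid (a point): lidded tub (all alike), this point at its centre, 51 mm up; z up. mm: foot plate 70 (x) x 76 (y) x 8; white body 52 x 52 up to 62; grey lid 54 x 58 from 62 to 70; on it an upright grip fin 46 (x) x 18 (y), from 70 to 102, to be pinched across y. A 30 wide tab sticks out of the lid on the +x side only, to x = 40: +x is where the tab points. 0.2 to 0.4 kg; starts upright, any yaw
- scoop: bystander, to be left alone: aluminium scoop about 180 mm long, 34 mm high; origin at its underside
- bowl: bystander, to be left alone: blue bowl 120 mm across, 50 mm high; origin at its underside
- chew_ring: bystander, to be left alone: flat nylon chew ring 100 mm across, 20 mm high; origin at its underside
- clicker: bystander, to be left alone: black clicker 62 x 36 x 19 mm; origin at its underside
- shampoo: bystander, to be left alone: bottle 60 mm across, 170 mm tall; origin at its underside
- brush: bystander, to be left alone: brush 180 mm long; origin at its underside

How it is judged:
On the way, in this order (a step that is already met when the one before it is completed fails the run):
1. the gate is slid fully open (85 mm or more) (value of joint gate above 0.085 m), for 0.2 s.
2. all tubs present are in the track, home and close up, tabs towards the mouth (x of tub_a_mid in the frame of rack between -0.01 and 0.01 m and height (world z) of tub_a_mid between 0.046 and 0.056 m and angle between each of tub_a_mid, tub_b_mid, tub_c_mid, tub_d_mid's own z axis and vertical below 0.12 rad and x of rack_out in the frame of tub_a_mid above 0.05 m and (y of tub_a_mid in the frame of rack between -0.127 and -0.107 m or y of tub_a_mid in the frame of rack between -0.055 and -0.033 m or y of tub_a_mid in the frame of rack between 0.015 and 0.041 m or y of tub_a_mid in the frame of rack between 0.085 and 0.115 m) and x of tub_b_mid in the frame of rack between -0.01 and 0.01 m and height (world z) of tub_b_mid between 0.046 and 0.056 m and x of rack_out in the frame of tub_b_mid above 0.05 m and (y of tub_b_mid in the frame of rack between -0.127 and -0.107 m or y of tub_b_mid in the frame of rack between -0.055 and -0.033 m or y of tub_b_mid in the frame of rack between 0.015 and 0.041 m or y of tub_b_mid in the frame of rack between 0.085 and 0.115 m) and x of tub_c_mid in the frame of rack between -0.01 and 0.01 m and height (world z) of tub_c_mid between 0.046 and 0.056 m and x of rack_out in the frame of tub_c_mid above 0.05 m and (y of tub_c_mid in the frame of rack between -0.127 and -0.107 m or y of tub_c_mid in the frame of rack between -0.055 and -0.033 m or y of tub_c_mid in the frame of rack between 0.015 and 0.041 m or y of tub_c_mid in the frame of rack between 0.085 and 0.115 m) and x of tub_d_mid in the frame of rack between -0.01 and 0.01 m and height (world z) of tub_d_mid between 0.046 and 0.056 m and x of rack_out in the frame of tub_d_mid above 0.05 m and (y of tub_d_mid in the frame of rack between -0.127 and -0.107 m or y of tub_d_mid in the frame of rack between -0.055 and -0.033 m or y of tub_d_mid in the frame of rack between 0.015 and 0.041 m or y of tub_d_mid in the frame of rack between 0.085 and 0.115 m) and (y of tub_a_mid in the frame of rack between -0.127 and -0.107 m or y of tub_b_mid in the frame of rack between -0.127 and -0.107 m or y of tub_c_mid in the frame of rack between -0.127 and -0.107 m or y of tub_d_mid in the frame of rack between -0.127 and -0.107 m) and (y of tub_a_mid in the frame of rack between -0.055 and -0.033 m or y of tub_b_mid in the frame of rack between -0.055 and -0.033 m or y of tub_c_mid in the frame of rack between -0.055 and -0.033 m or y of tub_d_mid in the frame of rack between -0.055 and -0.033 m) and (not (y of tub_a_mid in the frame of rack between 0.085 and 0.115 m or y of tub_b_mid in the frame of rack between 0.085 and 0.115 m or y of tub_c_mid in the frame of rack between 0.085 and 0.115 m or y of tub_d_mid in the frame of rack between 0.085 and 0.115 m) or (y of tub_a_mid in the frame of rack between 0.015 and 0.041 m or y of tub_b_mid in the frame of rack between 0.015 and 0.041 m or y of tub_c_mid in the frame of rack between 0.015 and 0.041 m or y of tub_d_mid in the frame of rack between 0.015 and 0.041 m))), for 0.2 s.
At the end, for the whole second after the job is handed in: Every tub present stands upright in the track (within 10 mm of its centre line), tab towards the mouth; the places are filled from the stop on, none left empty: centres at rack y = -127 to -107, -55 to -33, 15 to 41, 85 to 115 mm; the gate is shut to within 10 mm (all of step 2 and value of joint gate below 0.01 m); the robot touches nothing.
It fails at once if one of the other things on the counter (scoop, bowl, chew ring, clicker, bottle, brush) is moved by more than 40 mm (distance of any of scoop, bowl, chew_ring, clicker, shampoo, brush from where it was at the start of the episode above 0.04 m).
Of tub_a, tub_b, tub_c, tub_d only 2 to 4 are there at a start; the rules pass over those that are not, and their reading is None.
At some moment in a run one of tub_a, tub_b, tub_c, tub_d may be knocked a few centimetres aside while the robot is not near it.
It also fails if it takes over 210 s, if anything falls off the work surface, if the arm or the gripper's body presses on something with over 40 N, if the wrist force passes 120 N, or if a joint passes its speed limit or range.

## Robot

A 6-joint arm with a two-finger parallel gripper is mounted at the origin on the work surface. World frame = base frame: x ahead of the robot, y to its left, z up, the work surface at z = 0. Lengths are in m, angles in rad, forces in N, time in s.
With the tool pointing down it reaches from about 0.425 to 0.95 m from the base axis. Payload 3.5 kg.
Tool frame: the origin (TCP) lies on the centre line of the jaws, within the pads' length; the fingertips stand 14 mm ahead of it and the grasp point (between the pads) lies 5 mm behind it (tips_ahead is the distance from the TCP to the fingertips, in m); y points along the fingers, z is the direction in which the jaws open and shut, and the axes are right-handed (so a half turn about y gives the same grasp; the last joint's range is limited). The gripper opens to 85 mm and grips with 20 to 120 N. Pads are 22 mm wide; open, the fingers measure 114 mm over their backs; the gripper's body (76 mm by 85 mm) begins 54 mm behind the grasp point. The pads swing forward as they close: fully open they stand 13 mm farther back than shut.
Start: joints at [-1.429, 0.286, 1.577, -0, 1.279, -0.15], TCP at [0.194, -0.646, 0.245] pointing down, gripper open.
Joint ranges: [-2.77, 2.77], [-0.9, 2.22], [0.21, 2.48], [-1.53, 4.67], [0.24, 2.81], [-2.84, 2.84]. Speed limits (rad/s): [2.79, 2.79, 3.14, 3.14, 3.14, 3.14].

## Interface

Orientations are given as a unit quaternion [x, y, z, w].
In Python, from plant import get_state, read_camera, sign_off, tips_ahead gives the robot as it stands.
- The arm moves only by the tool send_rows, never from a script. Its argument "plan" is a list of rows, each a list of 2 entries, a list of its own where there are three numbers: the shift along the tool's x, y, z in units of 12 cm (1.0 is 12 cm), then the turn, a rotation vector about the tool's x, y, z in units of 360 degrees (1.0 is 360 degrees). In form: [[[tx, ty, tz], [rx, ry, rz]], ...]. A call has 1 to 12 rows; each row shifts and turns the commanded pose from where the row before left it, along the tool's axes as they then stand; what a row does not reach is not made up. A row lasts 1/10 s, in which the tool goes at most 50 mm and 8.59 degrees, less where a joint would pass 70% of its speed; a pose out of reach is approached as far as the arm can. A call with a number of a shift or a turn outside -1 to 1 is refused whole. A call with a gripper value outside its range is refused whole. "gripper" is the closure, from 0 (fully open) to 1 (shut), set as the call begins (left out, the last holds). The fingers move at their own pace and stop on an object; "grip_force" is the grip in N (left out, the last holds). Time passes only in rows, so rows that do not move let the fingers close. It gives the time, the measured TCP pose, the force and the opening at its end, in the units of the state.
- get_state(): the state, without advancing time (a new reading comes with each control period).
- read_camera(name): name is "scene" or "top" or "wrist"; returns a dict with "img" (420x560x3 uint8, blue, green, red), "fx", "fy", "cx", "cy" (pixels), "world_from_camera" (4x4, takes a point from camera to world coordinates); the wrist camera has in their place "mount" (4x4, takes a point from camera to tool coordinates, whose origin is the TCP and whose axes are the tool frame's). Camera axes: x right, y down, z forward; pixel columns grow to the right and rows downward; lengths in m; the calibration is good to about 2 mm. A picture is of the moment at which its call begins: read the wrist's pose just before it. There is no depth.
- sign_off(): hands the job in, once; it reports no verdict.
The state is a dict: "time": time; "qpos": joint angles; "dq": joint speeds; "joint_efforts": joint torques, N m; "eef_pos": TCP position; "tcp_rot": TCP orientation; "contact_force": force on the tool from outside, world axes, zero at the start; "wrist_torque": the same for the moment, N m; "opening": opening from 0.0 (shut) to 1.0 (fully open).
Only numpy, scipy, OpenCV 4.12 (cv2) and the standard library are available. Lean on these libraries where they do the work, as an engineer would, in place of code of your own. Each camera call takes 0.05 s, during which the arm holds its last target. There are 200 camera calls.

## Working session

There is one attempt and no reset: what is moved stays moved. The work goes in short steps, Python scripts to look and compute and a tool call to move; the robot and the scene stay as the last step left them, time stands still between calls to the robot, and variables do not carry over. Pictures are saved under pics/ and viewed, about 12 in all and at most 16, crops included, and the job is handed in when it is done.

Besides the shell and the picture viewer there is one more tool, called after "Emit:" as name(argument=value, ...) on one line, values as JSON. send_rows: Moves the arm, as the interface text tells. Its arguments: {"type":"object","properties":{"plan":{"type":"array"},"gripper":{"type":"number"},"grip_force":{"type":"number"}},"required":["plan"]}

```bash
ls; mkdir -p pics
python3 - <<'E'
from plant import *
import cv2
s=get_state();print({k:(s[k]) for k in s})
for n in("scene","top"):
    c=read_camera(n);cv2.imwrite(f"pics/{n}0.png",c["img"]);print(n,c["fx"],c["cx"],c["cy"],c["world_from_camera"])
print(read_camera("wrist")["mount"])
E
```

```text
pics
{'time': 0.0, 'qpos': array([-1.42899198e+00,  2.87204518e-01,  1.57820297e+00,  4.67591204e-06,
        1.27858831e+00, -1.50021040e-01]), 'dq': array([-1.01382644e-03, -9.35902782e-04,  1.22108908e-03,  3.09397317e-03,
       -5.68468475e-05, -3.03948565e-04]), 'joint_efforts': array([-4.44952266e-04, -4.05985737e+01, -2.92627108e+01, -7.47903823e-05,
        5.93386358e-03,  9.36200962e-06]), 'eef_pos': array([ 0.19412351, -0.64582352,  0.24390717]), 'tcp_rot': array([-0.10280451,  0.70044199, -0.69874273,  0.10281466]), 'contact_force': array([-0.76684125, -0.2452214 ,  0.39903334]), 'wrist_torque': array([-0.00262544,  0.02222871, -0.02301789]), 'opening': 0.9979923366147762}
scene 415.7642733618324 282.3938673332937 208.8916897495798 [[-0.60178665  0.53089623 -0.59665905  1.35236777]
 [ 0.79853198  0.41317952 -0.43775491  0.59673068]
 [ 0.01412487 -0.73988639 -0.67258354  0.9154069 ]
 [ 0.          0.          0.          1.        ]]
top 543.3060888659038 269.8730586167338 211.0413949483419 [[ 3.19031318e-03 -9.90082954e-01  1.40447737e-01  3.91883888e-01]
 [-9.99799426e-01 -3.81122694e-04  2.00240335e-02  2.00630240e-02]
 [-1.97719265e-02 -1.40483450e-01 -9.89885585e-01  1.61425620e+00]
 [ 0.00000000e+00  0.00000000e+00  0.00000000e+00  1.00000000e+00]]
[[ 9.85239248e-05  9.47565215e-01  3.19562441e-01 -8.25764551e-02]
 [-2.23556463e-04 -3.19562414e-01  9.47565203e-01 -1.28939212e-01]
 [ 9.99999970e-01 -1.64798092e-04  1.80349785e-04  2.88943889e-05]
 [ 0.00000000e+00  0.00000000e+00  0.00000000e+00  1.00000000e+00]]
```

View pics/top0.png

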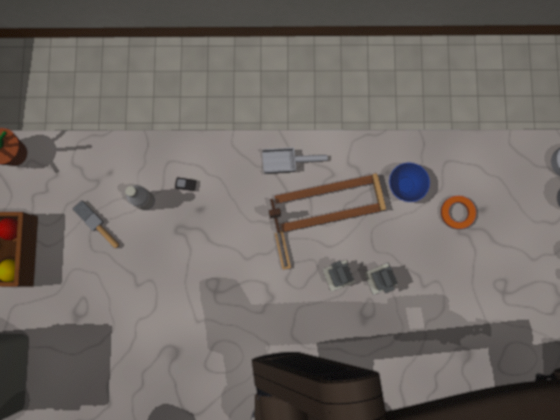

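View pics/scene0.png

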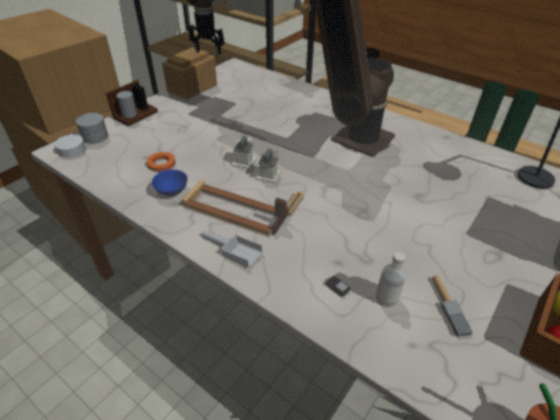

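The top view shows the rack with its stop at (380,193) and its mouth at (275,212). The gate grip is at (275,210), and there are two tubs at (341,274) and (384,278). The scene view agrees: two tubs, and none hidden as far as I can see. Next I'll zoom in on the rack.

```bash
cat > h.py <<'E'
import numpy as np, cv2
from plant import *
from scipy.spatial.transform import Rotation as R
def T_tool():
    s=get_state();T=np.eye(4);T[:3,:3]=R.from_quat(s["tcp_rot"]).as_matrix();T[:3,3]=s["eef_pos"];return T
def cam(n):
    T=T_tool() if n=="wrist" else None
    c=read_camera(n);c["T"]=T@c["mount"] if n=="wrist" else c["world_from_camera"];return c
def ray(c,u,v,z):
    d=c["T"][:3,:3]@np.array([(u-c["cx"])/c["fx"],(v-c["cy"])/c["fy"],1]);o=c["T"][:3,3]
    return o+d*(z-o[2])/d[2]
def proj(c,p):
    q=np.linalg.inv(c["T"])@np.append(p,1);return np.array([c["fx"]*q[0]/q[2]+c["cx"],c["fy"]*q[1]/q[2]+c["cy"]])
def crop(c,name,x0,y0,x1,y1,k):
    cv2.imwrite("pics/"+name,cv2.resize(c["img"][y0:y1,x0:x1],None,fx=k,fy=k,interpolation=cv2.INTER_CUBIC))
E
python3 - <<'E'
from h import *
c=cam("top");crop(c,"top1.png",260,165,420,297,5)
E
```

```text
(no output)
```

View pics/top1.png

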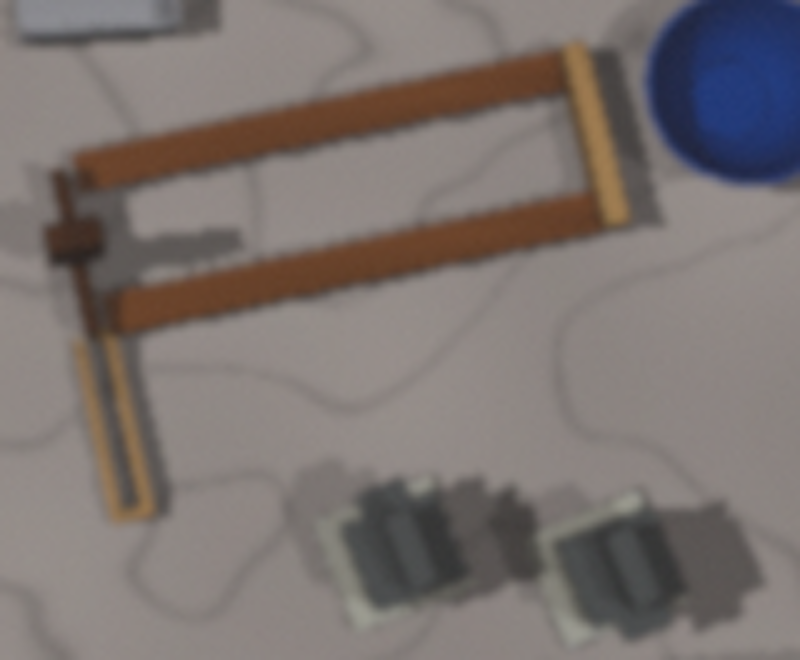

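```bash
cat >> h.py <<'E'
def rel(p,yawdir=None,n=None):
    """shift in tool axes (units 12cm) to world point p, after turning tool so z axis ~ +-yawdir (xy)"""
    T=T_tool();Rm=T[:3,:3]
    out=None
    if yawdir is not None:
        d=Rm.T@np.array([yawdir[0],yawdir[1],0]); 
        if d[2]<0:d=-d
        a=np.arctan2(d[0],d[2]); out=a/(2*np.pi)
        Rm=Rm@R.from_rotvec([0,a,0]).as_matrix()
    t=Rm.T@(np.array(p)-T[:3,3])/0.12
    print("turn_y",None if out is None else (round(out,4),round(out*360,1)),"shift",t.round(3),"mm",np.linalg.norm(t)*120,"TCP",T[:3,3].round(4),"tilt_y",Rm[:,1].round(4), "z",Rm[:,2].round(3))
E
python3 - <<'E'
from h import *
c=cam("top")
f=lambda u,v,z:ray(c,260+u/5,165+v/5,z)
A=f(563,50,.034);B=f(605,222,.034);print("stop",A,B,np.hypot(*(B-A)[:2]))
p=[f(85,187,.021),f(567,97,.021),f(107,295,.021),f(592,192,.021)]
for q in p:print(q)
print("gripblock",f(75,240,.104))
for u,v in((408,550),(637,560)):print("tub fin",f(u,v,.102))
print(T_tool().round(3)); rel([0.3,-.2,.35]); rel([.5,.2,.3],[0,1])
print("bowl",f(725,90,.05))
E
```

```text
stop [ 0.72377987 -0.25124306  0.034     ] [ 0.62107381 -0.27335592  0.034     ] 0.10505957517374492
[0.64385576 0.03121521 0.021     ]
[ 0.69802529 -0.25518077  0.021     ]
[0.57932561 0.01814357 0.021     ]
[ 0.64088181 -0.26856834  0.021     ]
gripblock [0.60061754 0.03620569 0.104     ]
tub fin [ 0.42832556 -0.14781391  0.102     ]
tub fin [ 0.42319853 -0.27349523  0.102     ]
[[-0.958 -0.     0.288  0.194]
 [-0.288  0.001 -0.958 -0.646]
 [-0.    -1.    -0.001  0.245]
 [ 0.     0.     0.     1.   ]]
turn_y None shift [-1.915 -0.874 -3.308] mm 470.49960649831445 TCP [ 0.1942 -0.6462  0.2446] tilt_y [-2.0e-04  1.2e-03 -1.0e+00] z [ 0.288 -0.958 -0.001]
turn_y (np.float64(0.0464), np.float64(16.7)) shift [-2.549 -0.454 -7.052] mm 901.4403881580882 TCP [ 0.1942 -0.6462  0.2446] tilt_y [-2.0e-04  1.2e-03 -1.0e+00] z [-0.    -1.    -0.001]
bowl [ 0.69654821 -0.34206291  0.05      ]
```

Emit:
send_rows(plan=[[[0,-0.2,0],[0,0.0232,0]],[[0,-0.2,0],[0,0.0232,0]],[[-0.17,-0.1,-0.25],[0,0,0]],[[-0.17,-0.1,-0.25],[0,0,0]],[[-0.17,-0.1,-0.25],[0,0,0]],[[-0.17,-0.1,-0.25],[0,0,0]],[[-0.17,-0.1,-0.25],[0,0,0]],[[-0.17,-0.1,-0.25],[0,0,0]],[[-0.17,-0.1,-0.25],[0,0,0]],[[-0.17,-0.1,-0.25],[0,0,0]],[[-0.17,0,-0.25],[0,0,0]],[[-0.17,0,-0.25],[0,0,0]]])

```text
time: 1.45
eef_pos: [0.3988, -0.3451, 0.3901]
tcp_rot: [-0.0, -0.707, 0.708, -0.0]
contact_force: [0.1, -0.4, 0.5]
opening: 1.002
```

Emit:
send_rows(plan=[[[-0.17,0,-0.25],[0,0,0]],[[-0.17,0,-0.25],[0,0,0]],[[-0.17,0,-0.25],[0,0,0]],[[-0.17,0,-0.25],[0,0,0]],[[-0.17,0,-0.25],[0,0,0]],[[0,0,0],[0,0,0]],[[0,0,0],[0,0,0]]])

```text
time: 2.15
eef_pos: [0.5002, -0.1959, 0.3892]
tcp_rot: [0.001, -0.707, 0.707, -0.001]
contact_force: [-0.2, -0.2, -0.0]
opening: 1.002
```

Run:
```python
from h import *
c=cam("wrist");cv2.imwrite("pics/w0.png",c["img"]);print(T_tool().round(3),c["fx"])
# top camera: anything under where the arm was?
t=cam("top");crop(t,"t2.png",200,150,560,420,2)
```

```text
[[-1.    -0.001  0.001  0.5  ]
 [-0.001 -0.    -1.    -0.197]
 [ 0.001 -1.     0.     0.389]
 [ 0.     0.     0.     1.   ]] 302.0839373922042
```

View pics/w0.png

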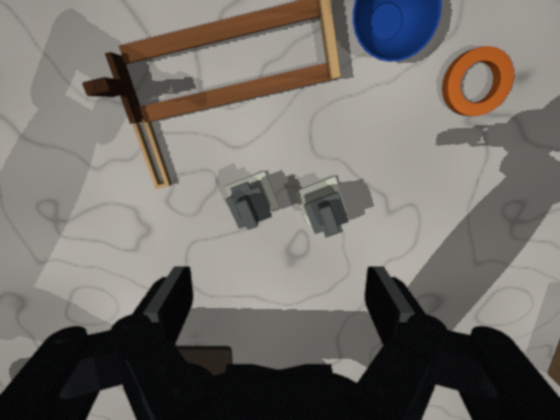

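View pics/t2.png

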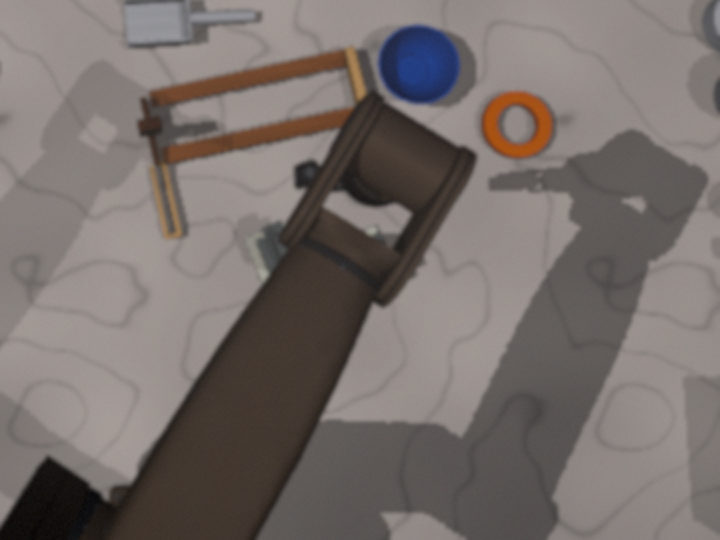

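The wrist view confirms two tubs, with fins near (246,208) and (330,212). The gate grip is at (100,87) and nothing was hidden under the arm. I'll enlarge this for the rack and tab readings.

Run:
```python
from h import *
i=cv2.imread("pics/w0.png")
a=cv2.resize(i[0:130,80:350],None,fx=2.9,fy=2.9,interpolation=cv2.INTER_CUBIC)[:,:783]
b=cv2.resize(i[165:242,215:380],None,fx=4.7,fy=4.7,interpolation=cv2.INTER_CUBIC)
b=b[:223*2]
h=600-a.shape[0]
b=cv2.resize(i[170:240,215:370],None,fx=3.1,fy=3.1,interpolation=cv2.INTER_CUBIC)
o=np.zeros((a.shape[0]+b.shape[0],800,3),np.uint8);o[:a.shape[0],:a.shape[1]]=a;o[a.shape[0]:,:b.shape[1]]=b
cv2.imwrite("pics/w0c.png",o);print(o.shape,a.shape)
```

```text
(594, 800, 3) (377, 783, 3)
```

View pics/w0c.png

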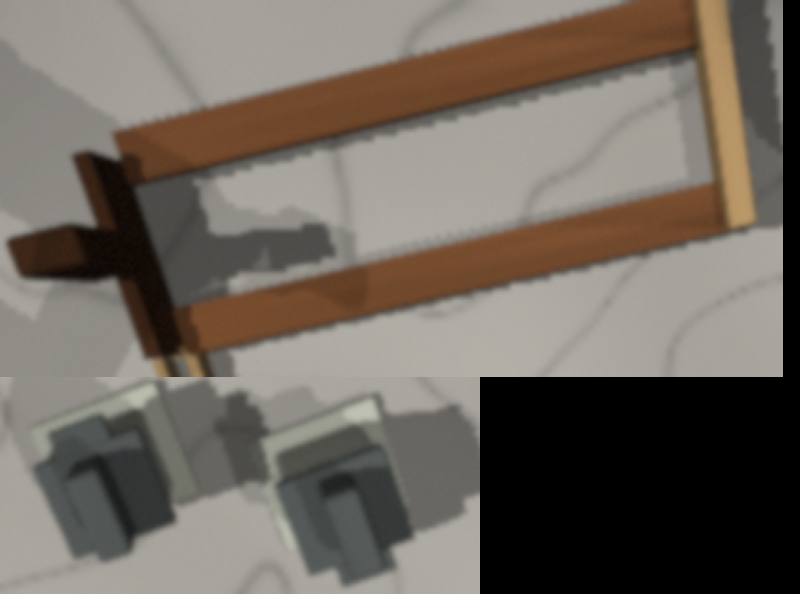

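Run:
```python
from h import *
c=cam("wrist")
a=lambda u,v,z:ray(c,80+u/2.9,v/2.9,z)[:2]
b=lambda u,v,z:ray(c,215+u/3.1,170+(v-377)/3.1,z)[:2]
u0,u1,l0,l1=a(140,185,.021),a(695,50,.021),a(180,308,.021),a(715,185,.021)
print(u0,u1,l0,l1)
for p,q in((u0,u1),(l0,l1)):d=p-q;print("dir",d/np.hypot(*d),np.degrees(np.arctan2(-d[0],d[1])))
m=((u0+l0)/2+(u1+l1)/2)/2
d=(u0-u1)+(l0-l1);d/=np.hypot(*d);n=np.array([d[1],-d[0]])
print("width",(u0-l0)@n,(u1-l1)@n)
cl=(u0@n+l0@n+u1@n+l1@n)/4
stop=np.mean([a(693,0,.034)@d,a(722,225,.034)@d])
mouth=np.mean([a(115,133,.021)@d])
print("len",mouth-stop)
O=n*cl+d*(stop+.152);print("origin",O,"alt",n*cl+d*(mouth-.146),"xdir",n,"ydir",d)
g=a(45,252,.104)-O;print("block",g@n,g@d)
g=a(78,157,.04)-O;print("panel",g@n,g@d);g=a(150,355,.04)-O;print("panel",g@n,g@d)
for t,(ce,p,q) in {"1":((100,511),(82,470),(119,553)),"2":((358,536),(340,493),(372,578))}.items():
    C=b(*ce,.102);v=b(*p,.102)-b(*q,.102);print("tub",t,C,"len",np.hypot(*v),"dir",v/np.hypot(*v),"rack",(C-O)@n,(C-O)@d)
```

```text
[0.64147541 0.02741793] [ 0.70195756 -0.25636134] [0.58129062 0.0155122 ] [ 0.64129902 -0.26929128]
dir [-0.20844917  0.9780332 ] 12.03148529201307
dir [-0.2061742  0.9785153] 11.898244526425069
width 0.06134546581292034 0.062021262764114196
len 0.29322153245118027
origin [ 0.63998244 -0.11349273] alt [ 0.64097306 -0.11816738] xdir [0.97827529 0.20731006] ydir [-0.20731006  0.97827529]
block -0.0033956620086829704 0.15351097015341317
panel 0.0448503865244515 0.15487803375956655
panel -0.05126094640715106 0.15403104998785536
tub 1 [ 0.43287296 -0.15146467] len 0.04465528225838528 dir [0.93295205 0.36000066] rack -0.21048204818505728 0.005788866459031021
tub 2 [ 0.42011406 -0.27395483] len 0.04685124612653802 dir [0.92690962 0.37528463] rack -0.24835721284548937 -0.11139518183105282
```

Emit:
send_rows(plan=[[[0,0,0],[0,-0.0236,0]],[[0,0,0],[0,-0.0236,0]],[[0,0,0],[0,-0.0236,0]],[[0,0,0],[0,-0.0236,0]],[[0,0,0],[0,-0.0236,0]],[[0,0,0],[0,-0.0236,0]],[[0,0,0],[0,-0.0236,0]],[[0,0,0],[0,-0.0236,0]],[[0,0,0],[0,-0.0236,0]],[[0,0,0],[0,-0.0236,0]],[[0,0,0],[0,-0.0236,0]],[[0,0,0],[0,-0.0236,0]]])

```text
time: 3.5
eef_pos: [0.4994, -0.1977, 0.3893]
tcp_rot: [0.55, -0.444, 0.444, -0.55]
contact_force: [-0.5, 0.2, 0.3]
opening: 0.998
```

```bash
cat >> h.py <<'E'
O=np.array([.6405,-.116]);X=np.array([.9783,.2073]);Y=np.array([-.2073,.9783])
def rk(x,y,z):return np.append(O+x*X+y*Y,z)
E
python3 - <<'E'
from h import *
print(get_state()["qpos"]);rel(rk(0,.156,.2),X)
E
```

```text
[-5.65736175e-01 -9.60010441e-02  1.72994823e+00 -1.84178372e-04
  1.50775538e+00 -7.78363250e-01]
turn_y (np.float64(0.0006), np.float64(0.2)) shift [-1.722  1.577  1.291] mm 320.1988157721819 TCP [ 0.4994 -0.1977  0.3893] tilt_y [-2.e-04 -1.e-04 -1.e+00] z [ 0.978  0.207 -0.   ]
```

Emit:
send_rows(plan=[[[-0.215,0.1,0.161],[0,0,0]],[[-0.215,0.1,0.161],[0,0,0]],[[-0.215,0.1,0.161],[0,0,0]],[[-0.215,0.1,0.161],[0,0,0]],[[-0.215,0.1,0.161],[0,0,0]],[[-0.215,0.1,0.161],[0,0,0]],[[-0.215,0.1,0.161],[0,0,0]],[[-0.215,0.1,0.161],[0,0,0]],[[0,0.25,0],[0,0,0]],[[0,0.25,0],[0,0,0]],[[0,0.25,0],[0,0,0]],[[0,0,0],[0,0,0]]])

```text
time: 4.7
eef_pos: [0.6054, 0.0366, 0.1977]
tcp_rot: [0.551, -0.449, 0.443, -0.547]
contact_force: [0.6, 0.3, -0.1]
opening: 1.001
```

Run:
```python
from h import *
rel(rk(0,.156,.085),X)
c=cam("wrist");cv2.imwrite("pics/w1.png",c["img"]);print(proj(c,rk(0,.156,.104)))
```

```text
turn_y (np.float64(-0.0003), np.float64(-0.1)) shift [0.008 0.939 0.032] mm 112.72125317898738 TCP [0.6054 0.0366 0.1977] tilt_y [-0.0106  0.001  -0.9999] z [ 0.978  0.207 -0.01 ]
[282.69846657 217.02923973]
```

View pics/w1.png

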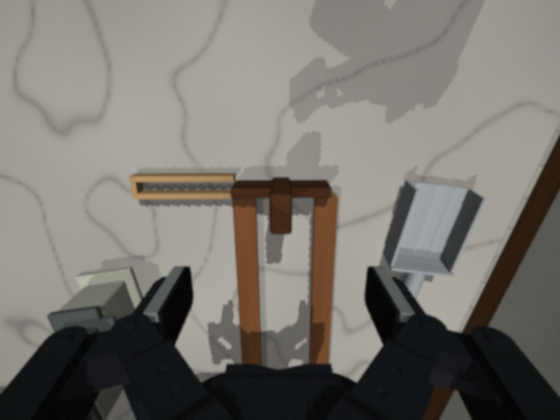

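The block top shows at (281,217) and was predicted at (282.7,217), so the rack pose is good. I'll descend and grip.

Emit:
send_rows(plan=[[[0,0.19,0.02],[0,0,0]],[[0,0.19,0],[0,0,0]],[[0,0.19,0],[0,0,0]],[[0,0.19,0],[0,0,0]],[[0,0.18,0],[0,0,0]],[[0,0,0],[0,0,0]],[[0,0,0],[0,0,0]]], gripper=0)

```text
time: 5.45
eef_pos: [0.6122, 0.0374, 0.0925]
tcp_rot: [-0.549, 0.445, -0.446, 0.55]
contact_force: [0.4, 1.0, 0.4]
opening: 1.001
```

Emit:
send_rows(plan=[[[0,0,0],[0,0,0]],[[0,0,0],[0,0,0]],[[0,0,0],[0,0,0]],[[0,0,0],[0,0,0]],[[0,0,0],[0,0,0]],[[0,0,0],[0,0,0]],[[0,0,0],[0,0,0]],[[0,0,0],[0,0,0]]], gripper=1, grip_force=25)

```text
time: 6.25
eef_pos: [0.6096, 0.0378, 0.091]
tcp_rot: [0.551, -0.446, 0.444, -0.549]
contact_force: [-5.9, -1.8, 5.6]
opening: 0.207
```

Run:
```python
from h import *
rel(rk(-.102,.156,.085),X);rel(rk(0,.156,.085),X)
```

```text
turn_y (np.float64(0.0002), np.float64(0.1)) shift [ 0.007  0.054 -0.864] mm 103.85759999190552 TCP [0.6096 0.0378 0.091 ] tilt_y [-3.8e-03 -9.0e-04 -1.0e+00] z [ 0.978  0.207 -0.004]
turn_y (np.float64(0.0002), np.float64(0.1)) shift [ 0.007  0.05  -0.014] mm 6.307871896310325 TCP [0.6096 0.0378 0.091 ] tilt_y [-3.8e-03 -9.0e-04 -1.0e+00] z [ 0.978  0.207 -0.004]
```

Emit:
send_rows(plan=[[[0,0,-0.07],[0,0,0]],[[0,0,-0.08],[0,0,0]],[[0,0,-0.08],[0,0,0]],[[0,0,-0.08],[0,0,0]],[[0,0,-0.08],[0,0,0]],[[0,0,-0.08],[0,0,0]],[[0,0,-0.08],[0,0,0]],[[0,0,-0.08],[0,0,0]],[[0,0,-0.08],[0,0,0]],[[0,0,-0.07],[0,0,0]],[[0,0,-0.04],[0,0,0]],[[0,0,0],[0,0,0]]])

```text
time: 7.45
eef_pos: [0.5138, 0.017, 0.091]
tcp_rot: [0.55, -0.445, 0.445, -0.549]
contact_force: [-0.3, -3.1, 6.6]
opening: 0.202
```

Emit:
send_rows(plan=[[[0,0,0],[0,0,0]],[[0,0,0],[0,0,0]],[[0,0,0],[0,0,0]]])

```text
time: 7.75
eef_pos: [0.5141, 0.0171, 0.091]
tcp_rot: [0.55, -0.445, 0.445, -0.549]
contact_force: [-1.0, -3.6, 7.0]
opening: 0.206
```

Run:
```python
from h import *
rel(rk(-.1,.156,.085),X);rel(rk(0,.156,.085),X);print(get_state()["contact_force"])
```

```text
turn_y (np.float64(0.0001), np.float64(0.0)) shift [ 0.003  0.05  -0.033] mm 7.183266978285881 TCP [0.5141 0.0171 0.091 ] tilt_y [-0.001  -0.0011 -1.    ] z [ 0.978  0.207 -0.001]
turn_y (np.float64(0.0001), np.float64(0.0)) shift [0.003 0.049 0.8  ] mm 96.22701858326538 TCP [0.5141 0.0171 0.091 ] tilt_y [-0.001  -0.0011 -1.    ] z [ 0.978  0.207 -0.001]
[-0.96070274 -3.5682443   6.98393766]
```

Emit:
send_rows(plan=[[[0,0,0],[0,0,0]],[[0,0,0],[0,0,0]],[[0,0,0],[0,0,0]],[[0,0,0],[0,0,0]],[[0,-0.2,0],[0,0,0]],[[0,-0.3,0],[0,0,0]],[[0,-0.3,0],[0,0,0]],[[0,-0.3,0],[0,0,0]],[[0,-0.3,0],[0,0,0]],[[0,0,0],[0,0.0225,0]],[[0,0,0],[0,0.0225,0]],[[0,0,0],[0,0.0225,0]]], gripper=0)

```text
time: 8.95
eef_pos: [0.5144, 0.0179, 0.2586]
tcp_rot: [-0.442, 0.552, -0.552, 0.442]
contact_force: [0.5, -0.6, -0.2]
opening: 0.996
```

Emit:
send_rows(plan=[[[0,0,0],[0,0.0225,0]],[[0,0,0],[0,0.0225,0]],[[0,0,0],[0,0.0225,0]],[[0,0,0],[0,0.0225,0]],[[0,0,0],[0,0.0225,0]],[[0,0,0],[0,0.0225,0]],[[0,0,0],[0,0.0225,0]],[[0,0,0],[0,0,0]]])

```text
time: 9.75
eef_pos: [0.5143, 0.0179, 0.2581]
tcp_rot: [-0.129, 0.695, -0.695, 0.128]
contact_force: [0.6, 0.1, -0.1]
opening: 0.997
```

Run:
```python
from h import *
f=np.array([.933,.360]);p=np.array([.4329,-.1515])
rel(np.append(p,.25),[-f[1],f[0]])
t=cam("top");crop(t,"t3.png",240,150,440,300,4)
```

```text
turn_y (np.float64(-0.0003), np.float64(-0.1)) shift [1.141 0.067 1.073] mm 188.0887585033322 TCP [0.5143 0.0179 0.2581] tilt_y [-1.e-03  4.e-04 -1.e+00] z [ 0.36  -0.933 -0.001]
```

View pics/t3.png

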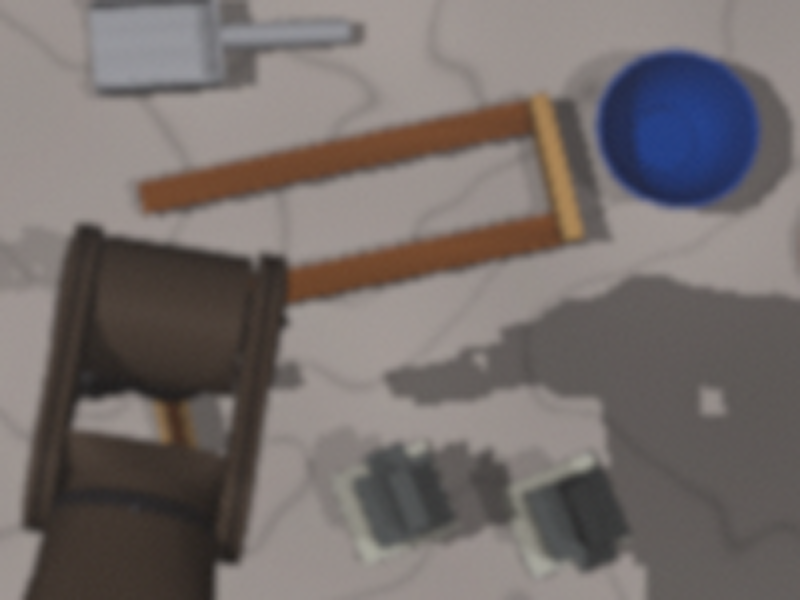

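The gate has left the mouth and both tubs are unmoved, with fins at crop (405,485) and (580,505). Next I go over tub 1.

Emit:
send_rows(plan=[[[0.19,0.05,0.18],[0,0,0]],[[0.19,0.05,0.18],[0,0,0]],[[0.19,0.05,0.18],[0,0,0]],[[0.19,0.05,0.18],[0,0,0]],[[0.19,0.05,0.18],[0,0,0]],[[0.19,0.05,0.17],[0,0,0]],[[0,0.1,0],[0,0,0]],[[0,0,0],[0,0,0]],[[0,0,0],[0,0,0]]])

```text
time: 10.7
eef_pos: [0.4328, -0.1505, 0.2102]
tcp_rot: [-0.129, 0.696, -0.695, 0.129]
contact_force: [0.5, 0.1, -0.1]
opening: 1.0
```

Run:
```python
from h import *
f=np.array([.933,.360]);p=np.array([.4329,-.1515])
rel(np.append(p,.09),[-f[1],f[0]])
c=cam("wrist");crop(c,"w2.png",80,80,480,380,2)
print(proj(c,np.append(p,.102)))
for s in(1,-1):print(proj(c,np.append(p+s*.023*f,.102)))
```

```text
turn_y (np.float64(-0.0001), np.float64(-0.0)) shift [0.002 1.001 0.01 ] mm 120.15674084533879 TCP [ 0.4328 -0.1505  0.2102] tilt_y [-8.e-04  1.e-03 -1.e+00] z [ 0.36  -0.933 -0.001]
[279.70150863 210.69087541]
[279.71753612 183.78405327]
[279.68639366 236.06577824]
```

View pics/w2.png

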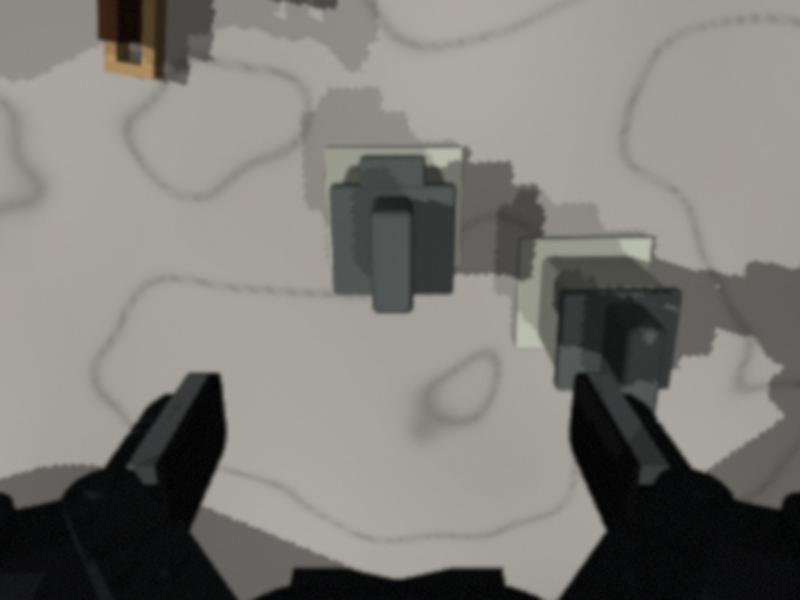

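The fin top runs along crop column 392 from row 210 to 312, and the tab points up at (392,170). The yaw is right, and the position is about 3 mm off in -z. I'll descend with that correction.

Emit:
send_rows(plan=[[[0,0.2,-0.015],[0,0,0]],[[0,0.2,0],[0,0,0]],[[0,0.2,0],[0,0,0]],[[0,0.2,0],[0,0,0]],[[0,0.18,0],[0,0,0]],[[0,0,0],[0,0,0]],[[0,0,0],[0,0,0]],[[0,0,0],[0,0,0]]])

```text
time: 11.55
eef_pos: [0.4334, -0.1498, 0.0946]
tcp_rot: [0.128, -0.695, 0.696, -0.13]
contact_force: [0.9, -0.3, 0.6]
opening: 1.002
```

Emit:
send_rows(plan=[[[0,0,0],[0,0,0]],[[0,0,0],[0,0,0]],[[0,0,0],[0,0,0]],[[0,0,0],[0,0,0]],[[0,0,0],[0,0,0]],[[0,0,0],[0,0,0]],[[0,0,0],[0,0,0]],[[0,0,0],[0,0,0]]], gripper=1, grip_force=50)

```text
time: 12.35
eef_pos: [0.4321, -0.1494, 0.093]
tcp_rot: [-0.129, 0.695, -0.695, 0.129]
contact_force: [-1.5, 0.6, 2.1]
opening: 0.201
```

Emit:
send_rows(plan=[[[0,-0.15,0],[0,0,0]],[[0,-0.3,0],[0,0,0]],[[0,-0.3,0],[0,0,0]],[[0,-0.3,0],[0,0,0]],[[0,-0.2,0],[0,0,0]],[[0,0,0],[0,0,0]]])

```text
time: 12.95
eef_pos: [0.4337, -0.1505, 0.2462]
tcp_rot: [0.127, -0.693, 0.697, -0.131]
contact_force: [0.7, -0.2, -3.7]
opening: 0.198
```

Run:
```python
from h import *
rel(rk(0,.22,.2),X)
```

```text
turn_y (np.float64(-0.225), np.float64(-81.0)) shift [-1.76   0.385  1.743] mm 300.81293156215526 TCP [ 0.4337 -0.1505  0.2462] tilt_y [ 0.0064 -0.0042 -1.    ] z [0.978 0.207 0.005]
```

Emit:
send_rows(plan=[[[0,0,0],[0,-0.0225,0]],[[0,0,0],[0,-0.0225,0]],[[0,0,0],[0,-0.0225,0]],[[0,0,0],[0,-0.0225,0]],[[0,0,0],[0,-0.0225,0]],[[0,0,0],[0,-0.0225,0]],[[0,0,0],[0,-0.0225,0]],[[0,0,0],[0,-0.0225,0]],[[0,0,0],[0,-0.0225,0]],[[0,0,0],[0,-0.0225,0]]])

```text
time: 13.95
eef_pos: [0.4308, -0.1488, 0.2393]
tcp_rot: [0.551, -0.445, 0.442, -0.55]
contact_force: [0.2, -0.1, -3.8]
opening: 0.197
```

Emit:
send_rows(plan=[[[-0.22,0,0.2],[0,0,0]],[[-0.22,0,0.22],[0,0,0]],[[-0.22,0,0.22],[0,0,0]],[[-0.22,0,0.22],[0,0,0]],[[-0.22,0,0.22],[0,0,0]],[[-0.22,0,0.22],[0,0,0]],[[-0.22,0,0.22],[0,0,0]],[[-0.22,0,0.22],[0,0,0]],[[0,0,0],[0,0,0]],[[0,0,0],[0,0,0]],[[0,0,0],[0,0,0]]])

```text
time: 15.05
eef_pos: [0.5914, 0.0999, 0.2404]
tcp_rot: [0.55, -0.446, 0.444, -0.548]
contact_force: [-0.2, -0.5, -4.2]
opening: 0.199
```

Run:
```python
from h import *
rel(rk(0,.22,.1),X)
c=cam("wrist");cv2.imwrite("pics/w3.png",c["img"])
for y in(0.1,.146):
  for x in (.031,-.031):print(y,x,proj(c,rk(x,y,.021)))
```

```text
turn_y (np.float64(-0.0), np.float64(-0.0)) shift [0.012 1.17  0.032] mm 140.43086053246935 TCP [0.5914 0.0999 0.2404] tilt_y [-4.1e-03 -5.0e-04 -1.0e+00] z [ 0.978  0.207 -0.004]
0.1 0.031 [305.16861901 269.88767015]
0.1 -0.031 [257.76396852 269.80348238]
0.146 0.031 [306.1862765  237.67417394]
0.146 -0.031 [256.95079131 237.60790724]
```

View pics/w3.png

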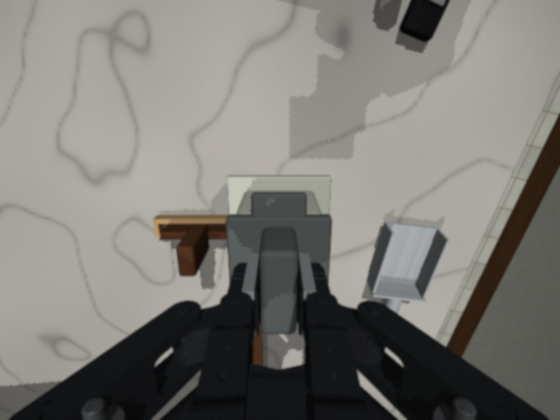

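The held tub is square to the tool with its tab (280,200) pointing away from the mouth. I'll lower it just off the counter.

Emit:
send_rows(plan=[[[0,0.2,0.032],[0,0,0]],[[0,0.2,0],[0,0,0]],[[0,0.2,0],[0,0,0]],[[0,0.2,0],[0,0,0]],[[0,0.2,0],[0,0,0]],[[0,0.18,0],[0,0,0]],[[0,0,0],[0,0,0]],[[0,0,0],[0,0,0]],[[0,0,0],[0,0,0]]])

```text
time: 16.0
eef_pos: [0.5976, 0.1008, 0.1033]
tcp_rot: [-0.549, 0.444, -0.446, 0.55]
contact_force: [0.7, -0.4, -3.0]
opening: 0.2
```

Run:
```python
from h import *
rel(rk(0,-.117,.094),X);print(get_state()["contact_force"])
c=cam("wrist");cv2.imwrite("pics/w4.png",c["img"])
```

```text
turn_y (np.float64(-0.0001), np.float64(-0.0)) shift [ 2.816  0.079 -0.025] mm 338.11514860695894 TCP [0.5976 0.1008 0.1033] tilt_y [ 0.0033 -0.     -1.    ] z [0.978 0.207 0.003]
[ 0.65798203 -0.41740054 -2.95013234]
```

View pics/w4.png

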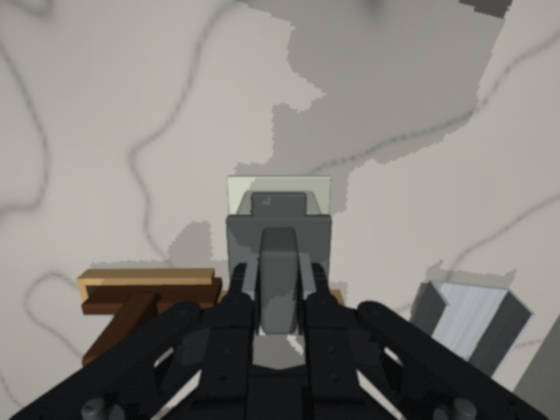

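Emit:
send_rows(plan=[[[0,0.07,-0.02],[0,0,0]],[[0,0,0],[0,0,0]],[[0,0,0],[0,0,0]],[[0.1,0,0],[0,0,0]],[[0.1,0,0],[0,0,0]],[[0.1,0,0],[0,0,0]],[[0,0,0],[0,0,0]]])

```text
time: 16.75
eef_pos: [0.6021, 0.0632, 0.093]
tcp_rot: [0.549, -0.445, 0.446, -0.549]
contact_force: [0.3, -0.8, -0.8]
opening: 0.197
```

Run:
```python
from h import *
rel(rk(0,-.117,.094),X);print(get_state()["contact_force"])
```

```text
turn_y (np.float64(-0.0003), np.float64(-0.1)) shift [ 2.502 -0.004  0.003] mm 300.26308124205957 TCP [0.6021 0.0632 0.093 ] tilt_y [ 7.0e-04 -1.4e-03 -1.0e+00] z [0.978 0.207 0.   ]
[ 0.27513355 -0.84342783 -0.83671174]
```

Emit:
send_rows(plan=[[[0.1,-0.005,0.003],[0,0,0]],[[0.1,0,0],[0,0,0]],[[0.1,0,0],[0,0,0]],[[0.1,0,0],[0,0,0]],[[0.1,0,0],[0,0,0]],[[0.1,0,0],[0,0,0]],[[0.1,0,0],[0,0,0]],[[0,0,0],[0,0,0]]])

```text
time: 17.55
eef_pos: [0.6197, -0.0185, 0.0935]
tcp_rot: [0.549, -0.445, 0.446, -0.549]
contact_force: [0.1, 0.3, -4.1]
opening: 0.198
```

Run:
```python
from h import *
rel(rk(0,-.117,.094),X);f=get_state()["contact_force"];print(f,f[:2]@X,f[:2]@Y)
```

```text
turn_y (np.float64(-0.0003), np.float64(-0.1)) shift [ 1.806e+00 -3.000e-03  1.000e-03] mm 216.69903332828193 TCP [ 0.6197 -0.0185  0.0935] tilt_y [ 5.e-04 -6.e-04 -1.e+00] z [0.978 0.207 0.   ]
[ 0.07513021  0.251167   -4.06452134] 0.1255668051724045 0.2301421879425837
```

No side force, so the foot is sliding freely under the lips. I'll carry on towards the stop.

Emit:
send_rows(plan=[[[0.15,0,0],[0,0,0]],[[0.15,0,0],[0,0,0]],[[0.15,0,0],[0,0,0]],[[0.15,0,0],[0,0,0]],[[0.15,0,0],[0,0,0]],[[0.15,0,0],[0,0,0]],[[0.15,0,0],[0,0,0]],[[0.15,0,0],[0,0,0]],[[0.15,0,0],[0,0,0]],[[0.15,0,0],[0,0,0]],[[0.1,0,0],[0,0,0]],[[0,0,0],[0,0,0]]])

```text
time: 18.75
eef_pos: [0.6594, -0.2065, 0.0937]
tcp_rot: [0.549, -0.445, 0.446, -0.549]
contact_force: [0.5, 0.6, -4.4]
opening: 0.2
```

Emit:
send_rows(plan=[[[0.06,0,0],[0,0,0]],[[0.06,0,0],[0,0,0]],[[0.06,0,0],[0,0,0]],[[0,0,0],[0,0,0]]])

```text
time: 19.15
eef_pos: [0.6638, -0.2264, 0.0936]
tcp_rot: [0.549, -0.445, 0.446, -0.549]
contact_force: [-0.9, 0.3, -3.4]
opening: 0.2
```

Run:
```python
from h import *
rel(rk(0,-.117,.094),X);f=get_state()["contact_force"];print(f,f[:2]@X,f[:2]@Y)
```

```text
turn_y (np.float64(-0.0), np.float64(-0.0)) shift [ 0.035 -0.003  0.001] mm 4.186789985375889 TCP [ 0.6638 -0.2264  0.0936] tilt_y [ 4.e-04 -6.e-04 -1.e+00] z [0.978 0.207 0.   ]
[-0.85888639  0.26865823 -3.38760657] -0.7845557064741102 0.44087549756680405
```

Emit:
send_rows(plan=[[[0.03,0,0],[0,0,0]],[[0.03,0,0],[0,0,0]],[[0,0,0],[0,0,0]]])

```text
time: 19.45
eef_pos: [0.6646, -0.2302, 0.0942]
tcp_rot: [-0.548, 0.447, -0.443, 0.55]
contact_force: [-3.1, 5.3, 1.4]
opening: 0.199
```

Run:
```python
from h import *
rel(rk(0,-.117,.094),X);f=get_state()["contact_force"];print(f,f[:2]@X,f[:2]@Y)
```

```text
turn_y (np.float64(-0.0), np.float64(-0.0)) shift [0.002 0.001 0.001] mm 0.31285009640592837 TCP [ 0.6646 -0.2302  0.0942] tilt_y [-0.0027  0.0056 -1.    ] z [ 0.978  0.207 -0.002]
[-3.10696298  5.33155047  1.43783399] -1.9343114673255581 5.859929253050112
```

Contact with the stop (5.9 N) came exactly at the predicted position. I'll release and go for tub 2.

Emit:
send_rows(plan=[[[0,0,0],[0,0,0]],[[0,0,0],[0,0,0]],[[0,0,0],[0,0,0]],[[0,0,0],[0,0,0]],[[0,-0.2,0],[0,0,0]],[[0,-0.3,0],[0,0,0]],[[0,-0.3,0],[0,0,0]],[[0,-0.3,0],[0,0,0]],[[0,-0.3,0],[0,0,0]],[[0,-0.2,0],[0,0,0]]], gripper=0)

```text
time: 20.45
eef_pos: [0.6658, -0.2332, 0.2897]
tcp_rot: [-0.549, 0.443, -0.447, 0.55]
contact_force: [1.2, 0.1, 0.5]
opening: 0.999
```

Emit:
send_rows(plan=[[[0,0,0],[0,-0.0232,0]],[[0,0,0],[0,-0.0232,0]],[[0,0,0],[0,-0.0232,0]],[[0,0,0],[0,-0.0232,0]],[[0,0,0],[0,-0.0232,0]],[[0,0,0],[0,-0.0232,0]],[[0,0,0],[0,-0.0232,0]],[[0,0,0],[0,-0.0232,0]],[[0,0,0],[0,-0.0232,0]],[[0,0,0],[0,-0.0232,0]],[[0,0,0],[0,-0.0232,0]],[[0,0,0],[0,-0.0232,0]]])

```text
time: 21.65
eef_pos: [0.665, -0.2329, 0.2857]
tcp_rot: [0.694, 0.138, -0.138, -0.693]
contact_force: [0.1, 1.0, -0.2]
opening: 1.002
```

Run:
```python
from h import *
f=np.array([.927,.375]);p=np.array([.420,-.274])
rel(np.append(p,.22),[-f[1],f[0]]);print(get_state()["qpos"])
```

```text
turn_y (np.float64(0.0014), np.float64(0.5)) shift [-2.022  0.547  0.448] mm 257.01204337012126 TCP [ 0.665  -0.2329  0.2857] tilt_y [ 4.e-04 -4.e-04 -1.e+00] z [-0.375  0.927 -0.001]
[-4.80431920e-01  3.25185203e-01  1.45490446e+00 -1.99609611e-04
  1.36096555e+00 -2.44426691e+00]
```

Emit:
send_rows(plan=[[[-0.25,0.07,0.056],[0,0.0014,0]],[[-0.25,0.07,0.056],[0,0,0]],[[-0.25,0.07,0.056],[0,0,0]],[[-0.25,0.07,0.056],[0,0,0]],[[-0.25,0.07,0.056],[0,0,0]],[[-0.25,0.07,0.056],[0,0,0]],[[-0.25,0.07,0.056],[0,0,0]],[[-0.27,0.06,0.056],[0,0,0]],[[0,0,0],[0,0,0]],[[0,0,0],[0,0,0]]])

```text
time: 22.65
eef_pos: [0.4197, -0.2729, 0.2199]
tcp_rot: [0.695, 0.133, -0.132, -0.694]
contact_force: [0.9, 0.1, -0.0]
opening: 0.999
```

Run:
```python
from h import *
f=np.array([.927,.375]);p=np.array([.420,-.274])
rel(np.append(p,.09),[-f[1],f[0]]);print(get_state()["qpos"])
c=cam("wrist");cv2.imwrite("pics/w5.png",c["img"])
for s in(0,1,-1):print(proj(c,np.append(p+s*.023*f,.102)))
t=cam("top");crop(t,"t5.png",260,165,420,297,5)
```

```text
turn_y (np.float64(-0.0012), np.float64(-0.4)) shift [-0.002  1.083 -0.008] mm 129.9349063582219 TCP [ 0.4197 -0.2729  0.2199] tilt_y [ 1.e-03 -8.e-04 -1.e+00] z [-0.375  0.927 -0.001]
[-7.79481199e-01 -8.15517155e-02  2.02304603e+00  2.04496661e-04
  1.19883717e+00 -2.72740754e+00]
[277.41713906 205.70364002]
[277.63921684 230.36602635]
[277.18211699 179.60375167]
```

View pics/w5.png

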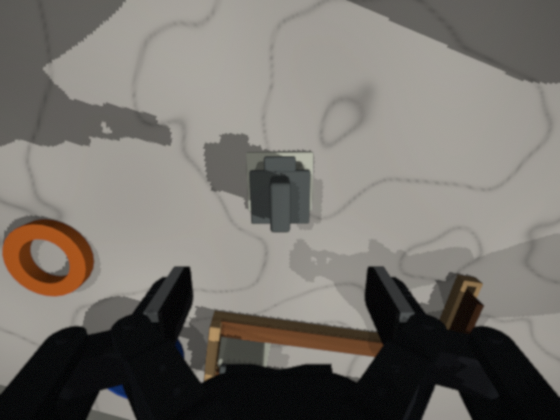

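The fin is at column 281, rows 182–231, against a predicted 277.4. The tab is at (280,160), towards the robot as expected. I'll correct 3 mm in +z and descend.

Emit:
send_rows(plan=[[[0,0.2,0.017],[0,0,0]],[[0,0.2,0],[0,0,0]],[[0,0.2,0],[0,0,0]],[[0,0.2,0],[0,0,0]],[[0,0.2,0],[0,0,0]],[[0,0.05,0],[0,0,0]],[[0,0,0],[0,0,0]],[[0,0,0],[0,0,0]]])

```text
time: 23.55
eef_pos: [0.4203, -0.2712, 0.0948]
tcp_rot: [0.695, 0.134, -0.133, -0.694]
contact_force: [-0.8, 0.2, -0.2]
opening: 1.001
```

Emit:
send_rows(plan=[[[0,0,0],[0,0,0]],[[0,0,0],[0,0,0]],[[0,0,0],[0,0,0]],[[0,0,0],[0,0,0]],[[0,0,0],[0,0,0]],[[0,0,0],[0,0,0]],[[0,0,0],[0,0,0]],[[0,0,0],[0,0,0]]], gripper=1, grip_force=50)

```text
time: 24.35
eef_pos: [0.4194, -0.2708, 0.0938]
tcp_rot: [0.695, 0.133, -0.133, -0.694]
contact_force: [0.2, -0.5, 2.2]
opening: 0.195
```

Emit:
send_rows(plan=[[[0,-0.15,0],[0,0,0]],[[0,-0.3,0],[0,0,0]],[[0,-0.3,0],[0,0,0]],[[0,-0.3,0],[0,0,0]],[[0,-0.2,0],[0,0,0]],[[0,0,0],[0,0,0]]])

```text
time: 24.95
eef_pos: [0.4205, -0.2717, 0.247]
tcp_rot: [0.697, 0.135, -0.132, -0.692]
contact_force: [1.3, 0.0, -3.4]
opening: 0.2
```

Run:
```python
from h import *
rel(rk(0,.22,.2),X)
```

```text
turn_y (np.float64(-0.223), np.float64(-80.3)) shift [ 2.725  0.384 -2.061] mm 412.5849195719732 TCP [ 0.4205 -0.2717  0.247 ] tilt_y [ 0.0052 -0.0049 -1.    ] z [-0.978 -0.207 -0.004]
```

Emit:
send_rows(plan=[[[0,0,0],[0,0.0231,0]],[[0,0,0],[0,0.0231,0]],[[0,0,0],[0,0.0231,0]],[[0,0,0],[0,0.0231,0]],[[0,0,0],[0,0.0231,0]],[[0,0,0],[0,0.0231,0]],[[0,0,0],[0,0.0231,0]],[[0,0,0],[0,0.0231,0]],[[0,0,0],[0,0.0231,0]],[[0,0,0],[0,0.0231,0]],[[0,0,0],[0,0.0231,0]],[[0,0,0],[0,0.0231,0]]])

```text
time: 26.15
eef_pos: [0.4181, -0.2695, 0.24]
tcp_rot: [-0.548, 0.449, -0.445, 0.548]
contact_force: [0.2, -0.4, -2.2]
opening: 0.196
```

Emit:
send_rows(plan=[[[-0.272,0,0.206],[0,0,0]],[[-0.272,0,0.206],[0,0,0]],[[-0.272,0,0.206],[0,0,0]],[[-0.272,0,0.206],[0,0,0]],[[-0.272,0,0.206],[0,0,0]],[[-0.272,0,0.206],[0,0,0]],[[-0.272,0,0.206],[0,0,0]],[[-0.272,0,0.206],[0,0,0]],[[-0.272,0,0.206],[0,0,0]],[[-0.272,0,0.206],[0,0,0]],[[0,0,0],[0,0,0]],[[0,0,0],[0,0,0]]])

```text
time: 27.35
eef_pos: [0.5925, 0.1006, 0.24]
tcp_rot: [0.551, -0.446, 0.443, -0.548]
contact_force: [0.2, -0.2, -3.0]
opening: 0.2
```

Run:
```python
from h import *
rel(rk(0,.22,.1),X)
```

```text
turn_y (np.float64(0.0001), np.float64(0.0)) shift [0.016 1.166 0.024] mm 140.01392184703192 TCP [0.5925 0.1006 0.24  ] tilt_y [-5.7e-03 -5.0e-04 -1.0e+00] z [ 0.978  0.207 -0.006]
```

Emit:
send_rows(plan=[[[0,0.2,0.006],[0,0,0]],[[0,0.2,0],[0,0,0]],[[0,0.2,0],[0,0,0]],[[0,0.2,0],[0,0,0]],[[0,0.2,0],[0,0,0]],[[0,0.2,0],[0,0,0]],[[0,0.03,0],[0,0,0]],[[0,0,0],[0,0,0]],[[0,0,0],[0,0,0]],[[0,0,0],[0,0,0]]])

```text
time: 28.35
eef_pos: [0.5945, 0.0995, 0.0961]
tcp_rot: [-0.549, 0.446, -0.446, 0.549]
contact_force: [-0.3, -0.1, -2.5]
opening: 0.194
```

Run:
```python
from h import *
rel(rk(0,-.047,.0945),X);f=get_state()["contact_force"];print(f,f[:2]@X,f[:2]@Y)
```

```text
turn_y (np.float64(-0.0003), np.float64(-0.1)) shift [2.228 0.014 0.003] mm 267.34692099336667 TCP [0.5945 0.0995 0.0961] tilt_y [ 4.e-04 -1.e-04 -1.e+00] z [0.978 0.207 0.   ]
[-0.25475699 -0.09855751 -2.4547571 ] -0.2696597365105597 -0.043607688799393675
```

Emit:
send_rows(plan=[[[0,0.012,0.003],[0,0,0]],[[0.1,0,0],[0,0,0]],[[0.1,0,0],[0,0,0]],[[0.1,0,0],[0,0,0]],[[0.1,0,0],[0,0,0]],[[0.1,0,0],[0,0,0]],[[0.1,0,0],[0,0,0]],[[0.1,0,0],[0,0,0]],[[0.1,0,0],[0,0,0]],[[0.1,0,0],[0,0,0]],[[0.1,0,0],[0,0,0]],[[0,0,0],[0,0,0]]])

```text
time: 29.55
eef_pos: [0.6201, -0.0192, 0.0946]
tcp_rot: [-0.549, 0.446, -0.446, 0.549]
contact_force: [-0.5, -0.0, -2.1]
opening: 0.2
```

Run:
```python
from h import *
rel(rk(0,-.047,.0945),X);f=get_state()["contact_force"];print(f,f[:2]@X,f[:2]@Y)
```

```text
turn_y (np.float64(-0.0005), np.float64(-0.2)) shift [ 1.216e+00  2.000e-03 -1.000e-03] mm 145.96017352025163 TCP [ 0.6201 -0.0192  0.0946] tilt_y [ 7.e-04 -5.e-04 -1.e+00] z [0.978 0.207 0.001]
[-0.48064277 -0.01246769 -2.12457413] -0.4727973751552018 0.08744010121432946
```

Emit:
send_rows(plan=[[[0.12,0,0],[0,0,0]],[[0.12,0,0],[0,0,0]],[[0.12,0,0],[0,0,0]],[[0.12,0,0],[0,0,0]],[[0.12,0,0],[0,0,0]],[[0.12,0,0],[0,0,0]],[[0.12,0,0],[0,0,0]],[[0.12,0,0],[0,0,0]],[[0.12,0,0],[0,0,0]],[[0.06,0,0],[0,0,0]],[[0.04,0,0],[0,0,0]],[[0,0,0],[0,0,0]]])

```text
time: 30.75
eef_pos: [0.6489, -0.1565, 0.0944]
tcp_rot: [-0.549, 0.446, -0.446, 0.549]
contact_force: [-0.0, -0.2, -2.7]
opening: 0.19
```

Run:
```python
from h import *
rel(rk(0,-.047,.0945),X);f=get_state()["contact_force"];print(f,f[:2]@X,f[:2]@Y)
```

```text
turn_y (np.float64(-0.0003), np.float64(-0.1)) shift [ 0.047 -0.001  0.002] mm 5.6708853364319145 TCP [ 0.6489 -0.1565  0.0944] tilt_y [-0.e+00  1.e-04 -1.e+00] z [ 0.978  0.207 -0.   ]
[-0.04661403 -0.2235486  -2.67410425] -0.09194413066813033 -0.20903450255336153
```

Emit:
send_rows(plan=[[[0.03,0,0],[0,0,0]],[[0.03,0,0],[0,0,0]],[[0.01,0,0],[0,0,0]],[[0,0,0],[0,0,0]]])

```text
time: 31.15
eef_pos: [0.6499, -0.1612, 0.0944]
tcp_rot: [-0.548, 0.448, -0.443, 0.55]
contact_force: [-2.1, 6.1, -0.7]
opening: 0.197
```

Run:
```python
from h import *
rel(rk(0,-.047,.0945),X);f=get_state()["contact_force"];print(f,f[:2]@X,f[:2]@Y)
```

```text
turn_y (np.float64(-0.0002), np.float64(-0.1)) shift [ 0.007 -0.001  0.001] mm 0.8665761276559397 TCP [ 0.6499 -0.1612  0.0944] tilt_y [-0.0028  0.0063 -1.    ] z [ 0.978  0.207 -0.001]
[-2.07625181  6.07328321 -0.67058378] -0.7722055316144929 6.371899964222043
```

Contact again at 6.4 N, at the expected place. I'll release, rise, move over the gate grip and look.

Emit:
send_rows(plan=[[[0,0,0],[0,0,0]],[[0,0,0],[0,0,0]],[[0,0,0],[0,0,0]],[[0,0,0],[0,0,0]],[[0,-0.2,0],[0,0,0]],[[0,-0.3,0],[0,0,0]],[[0,-0.3,0],[0,0,0]],[[0,-0.3,0],[0,0,0]],[[-0.28,0,-0.13],[0,0,0]],[[-0.28,0,-0.13],[0,0,0]],[[-0.28,0,-0.13],[0,0,0]],[[-0.28,0,-0.13],[0,0,0]]], gripper=0)

```text
time: 32.35
eef_pos: [0.5609, -0.0449, 0.2268]
tcp_rot: [-0.549, 0.445, -0.446, 0.549]
contact_force: [0.2, -0.4, -0.1]
opening: 0.998
```

Emit:
send_rows(plan=[[[-0.28,0,-0.13],[0,0,0]],[[-0.28,0,-0.13],[0,0,0]],[[0,0,0],[0,0,0]],[[0,0,0],[0,0,0]]])

```text
time: 32.75
eef_pos: [0.5174, 0.014, 0.227]
tcp_rot: [-0.549, 0.445, -0.446, 0.55]
contact_force: [0.3, -0.6, 1.4]
opening: 1.002
```

Run:
```python
from h import *
rel(rk(-.0976,.156,.09),X)
c=cam("wrist");cv2.imwrite("pics/w6.png",c["img"]);print(proj(c,rk(-.0976,.156,.104)))
print("fin tops expected",proj(c,rk(0,-.047,.102)),proj(c,rk(0,-.117,.102)))
```

```text
turn_y (np.float64(-0.0), np.float64(-0.0)) shift [-0.029  1.142 -0.036] mm 137.10763156266353 TCP [0.5174 0.014  0.227 ] tilt_y [ 1.5e-03 -7.0e-04 -1.0e+00] z [0.978 0.207 0.001]
[273.16731088 200.6562055 ]
fin tops expected [363.3304643  376.86804249] [357.94683036 422.77003875]
```

View pics/w6.png

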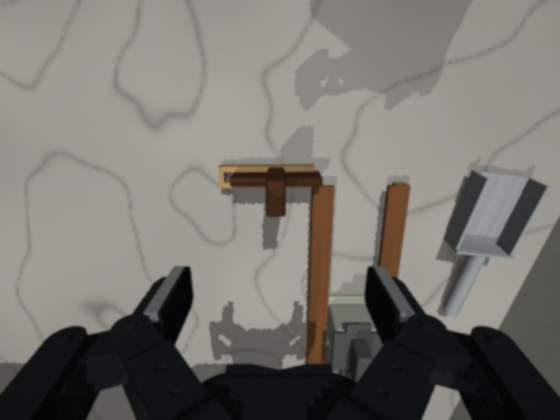

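The grip top is at (275,203), 2 px from predicted. A tub sits in the track at (355,330). I'll check both tubs from the top camera.

Run:
```python
from h import *
t=cam("top");crop(t,"t6.png",280,165,400,255,6)
for y in(-.047,-.117):
  for x in(-.009,.009):
    for e in(-.023,.023):print(y,((proj(t,rk(x,y+e,.102))-[280,165])*6).round())
```

```text
-0.047 [445. 192.]
-0.047 [349. 213.]
-0.047 [436. 156.]
-0.047 [340. 176.]
-0.117 [591. 162.]
-0.117 [495. 182.]
-0.117 [582. 125.]
-0.117 [486. 145.]
```

View pics/t6.png

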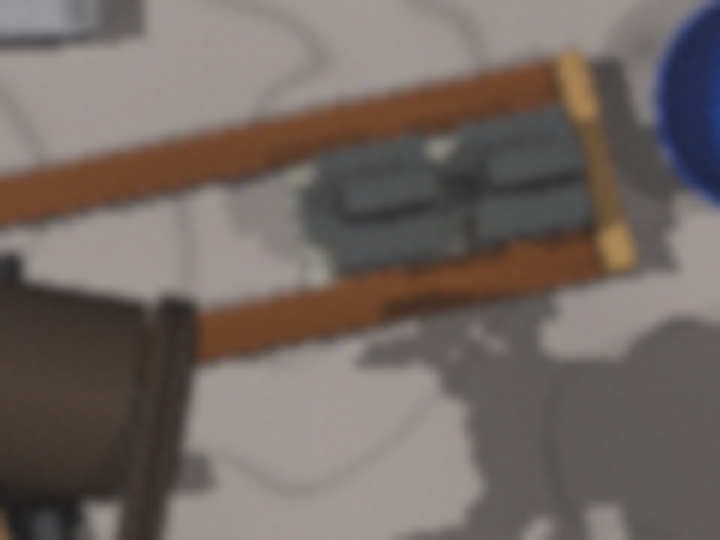

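Both fins lie where expected (crop x 345–440 and 490–587), snug to each other and the stop, with tabs towards the mouth. Now I'll shut the gate.

Emit:
send_rows(plan=[[[-0.03,0.19,-0.024],[0,0,0]],[[0,0.2,0],[0,0,0]],[[0,0.2,0],[0,0,0]],[[0,0.2,0],[0,0,0]],[[0,0.2,0],[0,0,0]],[[0,0.15,0],[0,0,0]],[[0,0,0],[0,0,0]],[[0,0,0],[0,0,0]]])

```text
time: 33.65
eef_pos: [0.5144, 0.0159, 0.0898]
tcp_rot: [0.549, -0.446, 0.446, -0.549]
contact_force: [-0.5, 0.7, -0.1]
opening: 1.0
```

Emit:
send_rows(plan=[[[0,0,0],[0,0,0]],[[0,0,0],[0,0,0]],[[0,0,0],[0,0,0]],[[0,0,0],[0,0,0]],[[0,0,0],[0,0,0]],[[0,0,0],[0,0,0]],[[0,0,0],[0,0,0]],[[0,0,0],[0,0,0]]], gripper=1, grip_force=25)

```text
time: 34.45
eef_pos: [0.5141, 0.0167, 0.0902]
tcp_rot: [-0.549, 0.445, -0.446, 0.549]
contact_force: [-2.0, 0.1, 4.0]
opening: 0.204
```

Run:
```python
from h import *
rel([0.6096,0.0378,.091],X)
```

```text
turn_y (np.float64(-0.0001), np.float64(-0.0)) shift [-0.007 -0.006  0.815] mm 97.80814795355798 TCP [0.5141 0.0167 0.0902] tilt_y [ 5.e-04 -2.e-04 -1.e+00] z [0.978 0.207 0.   ]
```

Emit:
send_rows(plan=[[[0,0,0.07],[0,0,0]],[[0,0,0.08],[0,0,0]],[[0,0,0.08],[0,0,0]],[[0,0,0.08],[0,0,0]],[[0,0,0.08],[0,0,0]],[[0,0,0.08],[0,0,0]],[[0,0,0.08],[0,0,0]],[[0,0,0.08],[0,0,0]],[[0,0,0.08],[0,0,0]],[[0,0,0.08],[0,0,0]],[[0,0,0.03],[0,0,0]],[[0,0,0],[0,0,0]]])

```text
time: 35.65
eef_pos: [0.6097, 0.0375, 0.0902]
tcp_rot: [0.55, -0.446, 0.444, -0.549]
contact_force: [-6.0, 2.2, 7.8]
opening: 0.2
```

Run:
```python
from h import *
rel([0.6096,0.0378,.091],X);f=get_state()["contact_force"];print(f,f[:2]@X)
```

```text
turn_y (np.float64(-0.0001), np.float64(-0.0)) shift [-0.003 -0.006 -0.   ] mm 0.8380510601901635 TCP [0.6097 0.0375 0.0902] tilt_y [-3.e-03  4.e-04 -1.e+00] z [ 0.978  0.207 -0.003]
[-6.01936473  2.23194425  7.83563176] -5.426062475759937
```

Emit:
send_rows(plan=[[[0,0,0],[0,0,0]],[[0,0,0],[0,0,0]],[[0,0,0],[0,0,0]],[[0,0,0],[0,0,0]],[[0,-0.2,0],[0,0,0]],[[0,-0.3,0],[0,0,0]],[[0,-0.3,0],[0,0,0]],[[0,-0.3,0],[0,0,0]],[[-0.2,-0.2,-0.2],[0,0,0]],[[-0.2,-0.2,-0.2],[0,0,0]],[[-0.2,0,-0.2],[0,0,0]],[[-0.2,0,-0.2],[0,0,0]]], gripper=0)

```text
time: 36.85
eef_pos: [0.4958, 0.1116, 0.2709]
tcp_rot: [-0.548, 0.445, -0.446, 0.55]
contact_force: [-0.2, -0.3, 0.0]
opening: 0.996
```

Emit:
send_rows(plan=[[[-0.25,0,0],[0,0,0]],[[-0.25,0,0],[0,0,0]],[[-0.25,0,0],[0,0,0]],[[-0.25,0,0],[0,0,0]],[[-0.25,0,0],[0,0,0]],[[0,0,0],[0,0,0]],[[0,0,0],[0,0,0]]])

```text
time: 37.55
eef_pos: [0.4653, 0.258, 0.2695]
tcp_rot: [0.55, -0.445, 0.445, -0.549]
contact_force: [0.7, -0.6, 0.2]
opening: 0.998
```

Run:
```python
from h import *
t=cam("top");crop(t,"t7.png",250,155,390,260,5)
print(((proj(t,rk(0,.156,.104))-[250,155])*5).round())
```

```text
[124. 277.]
```

View pics/t7.png

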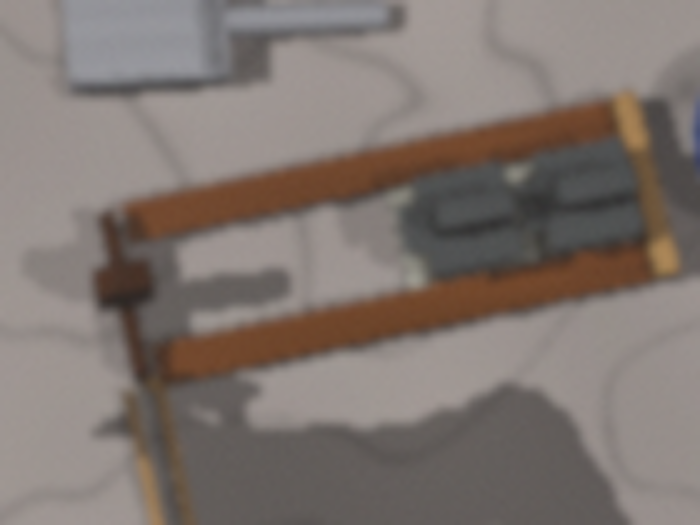

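The gate grip is at crop (124,282), the same place as before opening to about 1 px. Both tubs are home.

```bash
python3 -c "
from plant import *
print(sign_off(), get_state()['contact_force'])"
```

```text
the job is handed in; nothing more can be done
the job is handed in; nothing more can be done
```

I opened the gate about 98 mm, put the two tubs that were there into the track, shut the gate and handed the job in. The robot's clock read about 38 s, and `sign_off` gave no verdict.

**Tubs:** Each one went in under the lips with its tab towards the mouth. The first met the end stop with about 6 N of push, and the second met the first with about 6 N. Both contacts came within 1 mm of where I expected. The last top view shows both upright in the track and close up, with tabs towards the mouth.

**Gate:** The grip is back within 1 mm of where I first gripped it, and I felt about 5 N of resistance at the shut end. The last picture puts it about 1 pixel (3 mm) from the shut position I worked out. The picture before I opened it showed a similar offset, so I take that as measuring error.

**Other things:** I never touched the other things on the counter. The scoop and bowl looked unmoved in the views I took. I did not check the others in the last picture, as its crop does not show them. The arm finished clear of everything. No check failed.

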